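# Hold a snap ring spread in the groove of a key-cutter spindle

## Task

Take the red-handled circlip pliers off their wooden rest and squeeze the handles fully so that the snap ring on the tips opens. Bring the open ring down from above over the end of the upright spindle shaft to the copper-coloured groove, and finish while still holding the pliers there: handles squeezed, ring open around the groove, level, and not bearing down on the spindle. Leave the other things on the bench where they are.

Things in the scene. Friction and masses are not known exactly. Their poses are not given: they have to be found in the camera images.
- pliers: Bent-nose circlip pliers, 0.2 kg, 160 mm long, lying level. Origin: on the pivot axis at the underside that lies on the rest; x to the nose, z up. Steel spine 10 mm wide, z 0 to 5 mm, runs back to x = -100 mm between the two red handles. Nose tips bend down at x = 45 mm and carry a steel snap ring that stays on them (see eye). Squeezing the handles spreads tips and ring.
- grip (a point): Where the pliers are gripped from above, across their y: pliers frame (-45, 0, 10) mm. The red handles run from x = -18 to -98 mm, z 4 to 18 mm. Their flat outer sides are 38 mm apart and parallel to x when fully squeezed, about 56 mm apart here when let go.
- eye (a point): Centre of the fully spread ring's opening at half its thickness: pliers frame (47.5, 0, -30.5) mm, fixed in that frame. The shaft's axis belongs here. The ring lies level, 3 mm thick, its gap towards the handles, its closed end reaching x = 64 mm. Inside it is 17.8 mm relaxed (too small for the shaft) and clears a 25 mm circle about this point when fully spread.
- lever_l (a joint): Squeeze of the handles: 0 let go, 0.20 rad fully squeezed (hard stop, ring fully spread). The right lever follows. The spring needs about 8 N at grip, so any firm grip squeezes them fully; it closes the ring when let go.
- rest: Fixed wooden rest; origin on the bench under its front post, x as the pliers lie. Base 150 x 60 x 8 mm; posts 46 mm high: one under the pivot (x -11 to 11 mm, 34 mm wide), one under the spine's end (x -95 to -77 mm, 24 mm wide). Between them fingers have room beside the handles down to the base. Pliers lie loose on top and lift straight up.
- spindle: Fixed cutter spindle upright in a small vice (base 120 x 100 mm, jaws 42 mm high, black knob at +x reaching 80 mm). Origin on the bench on the shaft axis, z up. Brass wheel 62 mm across, 45 to 54 mm high; dark spacer 32 mm across, top at 60 mm; copper-coloured groove 60 to 68 mm, 16 mm across; steel shaft end 20 mm across, 68 to 75 mm, then a cone to 79 mm.
- groove (a point): Middle of the groove, on the shaft's axis, 64 mm above the bench. The ring's centre plane belongs at this height (it would lie on the spacer 2.5 mm lower).
- shaft_end (a point): Top of the shaft, on its axis, 79 mm above the bench.
- key_fob: a bystander: black key fob 72 x 36 x 15 mm, origin under its centre.
- key_brass: a bystander: brass key blank 69 mm long, 26 mm bow, 4 mm thick, origin under the bow's centre, blade to x.
- key_steel: a bystander: silvery key blank like the brass one.
- oil: a bystander: amber oil bottle with red cap, 44 mm across, 120 mm high, origin under its centre.
- driver: a bystander: blue screwdriver lying down, origin about its middle, along x.
- brush: a bystander: brush lying down, origin about its middle, along x.
- pot: a bystander: blue pot 70 mm across, 50 mm high, origin under its centre.
Things that resemble listed ones, but are neither listed nor needed, are in the scene too. What is shaped like the pliers but pink or purple is not meant.

How it is judged:
By the outcome, as a careful person would: the job done as asked, in the order asked, and still so for the second after the job is handed in, while the arm keeps its last pose, push and grip.
It also fails if it takes over 42 s, if anything falls off the work surface, if the arm or the gripper's body presses on something with over 40 N, if the wrist force passes 120 N, or if a joint passes its speed limit or range.

## Robot

A 7-joint arm with a two-finger parallel gripper is mounted at the origin on the work surface. World frame = base frame: x ahead of the robot, y to its left, z up, the work surface at z = 0. Lengths are in m, angles in rad, forces in N, time in s.
With the tool pointing down it reaches from about 0.425 to 0.875 m from the base axis. Payload 4.7 kg.
Tool frame: the origin (TCP) lies midway between the tips of the shut fingers; the grasp point (between the pads) lies 19 mm behind it; z points along the fingers, x is the direction in which the jaws open and shut, and the axes are right-handed (so a half turn about z gives the same grasp; the last joint's range is limited). The gripper opens to 87 mm and grips with 3 to 60 N. Pads are 19 mm wide; open, the fingers measure 117 mm over their backs; the gripper's body (75 mm by 190 mm) begins 51 mm behind the grasp point.
Start: joints at [-1.126, 0.321, -0.07, 1.45, 0.023, 1.371, -0.057], TCP at [0.271, 0.591, 0.223] pointing down, gripper open.
Joint ranges: [-2.86, 2.86], [-0.3, 2.09], [-1.38, 1.24], [0.06, 2.45], [-1.56, 4.7], [0.09, 2.05], [-2.69, 2.69]. Speed limits (rad/s): [2.57, 2.57, 3.14, 3.14, 3.14, 3.14, 3.14].

## Interface

Orientations are given as a rotation vector (axis times angle).
In Python, from bench import get_state, eyes, ticket gives the robot as it stands.
- The arm moves only by the tool carry_out, never from a script. Its argument "motion" is a list of rows, each a list of 2 entries, a list of its own where there are three numbers: the shift along the world's x, y, z in m, then the turn about the world's z in rad. A call has 1 to 20 rows; each row is the pose to reach, as a shift and turn from the pose commanded when the call began; what a row does not reach only later rows make up. A row lasts 1/10 s, in which the tool goes at most 50 mm and 8.59 degrees, less where a joint would pass 70% of its speed; a pose out of reach is approached as far as the arm can. A call with a gripper value outside its range is refused whole. "grip" is the gripper command: -1 is fully open, 1 is shut, values between are in proportion, set as the call begins (left out, the last holds). The fingers move at their own pace and stop on an object; "squeeze" is the grip in N (left out, the last holds). Time passes only in rows, so rows that repeat a pose let the fingers close. It gives the time, the measured TCP pose, the force and the opening at its end, in the units of the state.
- get_state(): the state, without advancing time (a new reading comes with each control period).
- eyes.get_image(name): name is "scene" or "side" or "wrist"; returns a dict with "pixels" (420x560x3 uint8, blue, green, red), "mtx" (3x3 intrinsics, pixels), "extrinsics" (4x4, takes a point from camera to world coordinates). Camera axes: x right, y down, z forward; pixel columns grow to the right and rows downward; lengths in m; the calibration is good to about 2 mm. A picture is of the moment at which its call begins. There is no depth.
- ticket.close_job(): hands the job in, once; it reports no verdict.
The state is a dict: "time": time; "joint_positions": joint angles; "qd": joint speeds; "joint_torque": joint torques, N m; "position": TCP position; "tool_rot": TCP orientation; "ft_force": force on the tool from outside, world axes, zero at the start; "torque": the same for the moment, N m; "grip_width": opening from 0.0 (shut) to 1.0 (fully open).
Only numpy, scipy, OpenCV 4.12 (cv2) and the standard library are available. Lean on these libraries where they do the work, as an engineer would, in place of code of your own. Each camera call takes 0.05 s, during which the arm holds its last target. There are 200 camera calls.

## Working session

There is one attempt and no reset: what is moved stays moved. The work goes in short steps, Python scripts to look and compute and a tool call to move; the robot and the scene stay as the last step left them, time stands still between calls to the robot, and variables do not carry over. Pictures are saved under pics/ and viewed, about 8 in all and at most 12, crops included, and the job is handed in when it is done.

Besides the shell and the picture viewer there is one more tool, called after "Call:" as a command line: name --argument value ..., lists and objects as JSON in quotes. carry_out: Moves the arm, as the interface text tells. Its arguments: {"type":"object","properties":{"motion":{"type":"array","items":{"type":"array"}},"grip":{"type":"number"},"squeeze":{"type":"number"}},"required":["motion"]}

```bash
mkdir -p pics; cat > h.py <<'E'
import numpy as np, cv2, pickle
from bench import get_state, eyes, ticket
def grab(n, tag):
    d=eyes.get_image(n); pickle.dump({k:np.array(d[k]) for k in('pixels','mtx','extrinsics')},open(f'pics/{tag}.pkl','wb'))
    cv2.imwrite(f'pics/{tag}.png',np.array(d['pixels'])); return d
def load(tag): return pickle.load(open(f'pics/{tag}.pkl','rb'))
def ray(d,u,v):
    E=d['extrinsics']; r=E[:3,:3]@np.linalg.solve(d['mtx'],[u,v,1.]); return E[:3,3],r/np.linalg.norm(r)
def onz(d,u,v,z):
    o,r=ray(d,u,v); return o+r*(z-o[2])/r[2]
def proj(d,P):
    E=d['extrinsics']; p=E[:3,:3].T@(np.array(P)-E[:3,3]); q=d['mtx']@p; return q[:2]/q[2]
def tri(rs):
    A=sum(np.eye(3)-np.outer(r,r) for o,r in rs); b=sum((np.eye(3)-np.outer(r,r))@o for o,r in rs); return np.linalg.solve(A,b)
E
python3 - <<'E'
from h import *
for n in('scene','side','wrist'):
    d=grab(n,n+'0'); print(n,d['extrinsics'][:3,3].round(3),d['extrinsics'][:3,2].round(2))
cv2.imwrite('pics/a.png',cv2.resize(np.vstack([np.hstack([cv2.imread(f'pics/{n}0.png') for n in('scene','side')])]),(800,300)))
s=get_state();print(s)
E
```

```text
scene [ 1.24  -0.227  1.174] [-0.54  0.21 -0.82]
side [ 0.22  -0.809  1.017] [ 0.23  0.67 -0.71]
wrist [0.212 0.618 0.383] [ 0.22 -0.1  -0.97]
{'time': 0.15, 'joint_positions': array([-1.12591831,  0.32163456, -0.07009906,  1.45138743,  0.02258646,
        1.37081282, -0.0568841 ]), 'qd': array([-0.0010036 , -0.0031854 ,  0.00062463, -0.00322592,  0.00040219,
        0.00201361, -0.00022499]), 'joint_torque': array([-2.35912757e-04, -4.91792786e+01, -4.04796246e-01, -3.12880325e+01,
       -6.39458746e-02,  4.04271204e-02,  1.14467343e-04]), 'position': array([0.27127988, 0.59022107, 0.22172836]), 'tool_rot': array([ 2.64414116e+00,  1.69494058e+00, -1.86331387e-03]), 'ft_force': array([-0.17350858, -0.71066478,  1.042629  ]), 'torque': array([ 0.00742805, -0.03601932, -0.0373712 ]), 'grip_width': 1.0051967242584026}
```

View pics/scene0.png

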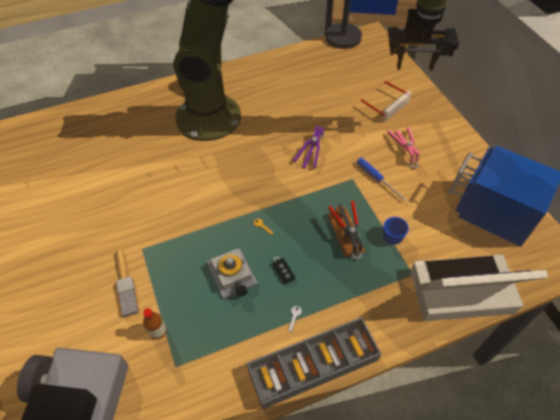

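View pics/side0.png

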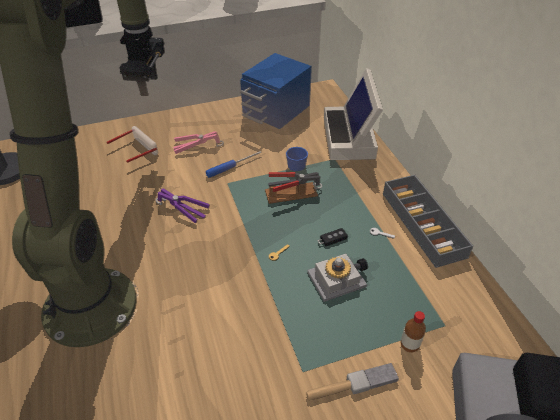

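Scene view: the red pliers are at about (347,228) with the nose toward (358,252), and the spindle is at (231,265). Side view: pliers at (293,185) with the nose to the right, spindle at (338,266). I'll take rough positions from these before looking from nearer.

```bash
python3 - <<'E'
from h import *
S,D=load('scene0'),load('side0')
print('spindle',tri([ray(S,231,265),ray(D,338,266)]), onz(S,231,265,.06),onz(D,338,266,.06))
for t,d,c in(('S',S,(320,195,370,260)),('D',D,(255,165,325,210))):
    im=d['pixels'];hsv=cv2.cvtColor(im,cv2.COLOR_BGR2HSV);m=((hsv[...,0]<6)|(hsv[...,0]>174))&(hsv[...,1]>150)&(hsv[...,2]>90)
    z=np.zeros_like(m);z[c[1]:c[3],c[0]:c[2]]=m[c[1]:c[3],c[0]:c[2]];v,u=np.nonzero(z);print(t,len(u),u.mean(),v.mean(),onz(d,u.mean(),v.mean(),.06))
print('nose',onz(S,357,254,.05),onz(D,320,185,.05))
W=load('wrist0');s=get_state();from scipy.spatial.transform import Rotation as R
T=R.from_rotvec(s['tool_rot']).as_matrix();print('cam in tool',T.T@(W['extrinsics'][:3,3]-s['position']),'\n',T.T@W['extrinsics'][:3,:3],'\nT',T, W['mtx'])
E
```

```text
spindle [ 0.60435238 -0.11837872  0.05139029] [ 0.60918969 -0.11916697  0.06      ] [ 0.60094185 -0.12459615  0.06      ]
S 152 345.0263157894737 214.51973684210526 [0.57866191 0.22513611 0.06      ]
D 165 282.1090909090909 178.84848484848484 [0.57720375 0.22856428 0.06      ]
nose [0.6995069  0.20126162 0.05      ] [0.67658148 0.17739149 0.05      ]
cam in tool [-2.77840381e-05 -6.51413139e-02 -1.61182215e-01] 
 [[ 9.99999010e-01  4.92285103e-04  1.31822109e-03]
 [-7.95765810e-04  9.70462703e-01  2.41249889e-01]
 [-1.16052067e-03 -2.41250699e-01  9.70462134e-01]] 
T [[ 4.17531143e-01  9.08662450e-01 -5.44090870e-04]
 [ 9.08661450e-01 -4.17531492e-01 -1.34988372e-03]
 [-1.45376372e-03  6.92240932e-05 -9.99998941e-01]] [[335.08808333   0.         281.90681364]
 [  0.         335.08808333 209.44439023]
 [  0.           0.           1.        ]]
```

Call:
carry_out --motion '[[[0.024, -0.028, 0], 0], [[0.05, -0.06, 0], 0], [[0.078, -0.092, 0], 0], [[0.105, -0.125, 0], 0], [[0.132, -0.158, 0], 0], [[0.16, -0.19, 0], 0], [[0.187, -0.223, 0], 0], [[0.215, -0.256, 0], 0], [[0.242, -0.289, 0], 0], [[0.268, -0.32, 0], 0], [[0.29, -0.346, 0], 0], [[0.303, -0.362, 0], 0], [[0.31, -0.37, 0], 0], [[0.31, -0.37, 0], 0], [[0.31, -0.37, 0], 0]]' --grip -1

```text
time: 1.65
position: [0.5806, 0.2221, 0.2223]
tool_rot: [-2.642, -1.697, 0.001]
ft_force: [-1.2, 0.4, 0.4]
grip_width: 1.0
```

```bash
python3 - <<'E'
from h import *
d=grab('wrist','wrist1'); s=get_state(); print(s['time'],s['position'],s['tool_rot'],s['ft_force'])
cv2.imwrite('pics/w1.png',cv2.resize(cv2.imread('pics/wrist1.png'),(800,600),interpolation=cv2.INTER_CUBIC))
E
```

```text
1.7 [0.58035986 0.22265624 0.22241223] [-2.64155545e+00 -1.69814456e+00  2.69701410e-04] [-0.04177711  0.60298362  0.17129414]
```

View pics/w1.png

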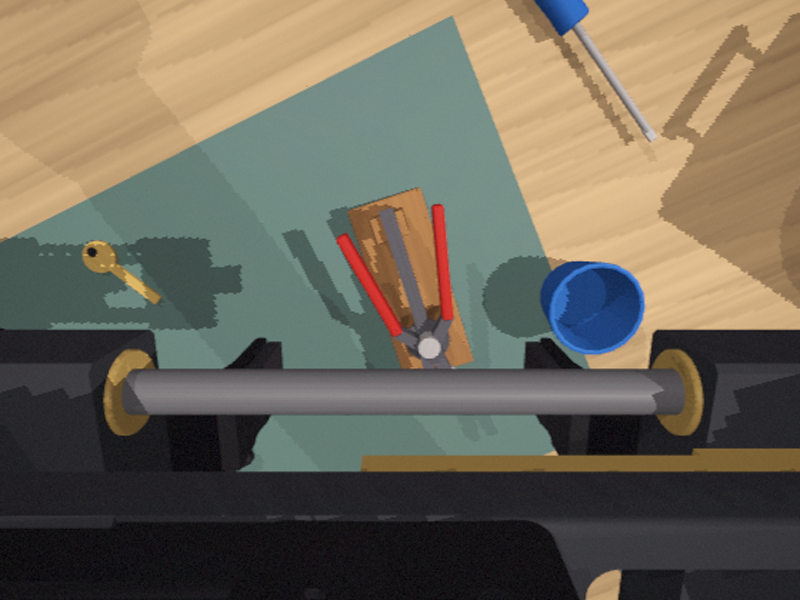

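Wrist view: the pliers' pivot is at (429,348) in 800-px scale, the spine's rear end is at (388,212), and the red handles lie on both sides. The nose points image-down. The pot is about 100 mm to the right.

```bash
python3 - <<'E'
from h import *
d=load('wrist1');im=d['pixels'];hsv=cv2.cvtColor(im,cv2.COLOR_BGR2HSV)
m=(((hsv[...,0]<5)|(hsv[...,0]>175))&(hsv[...,1]>170)&(hsv[...,2]>90)).astype(np.uint8)
n,l,st,c=cv2.connectedComponentsWithStats(m)
P=[]
for i in range(1,n):
    if st[i,4]>100:
        r=cv2.minAreaRect(np.argwhere(l==i)[:,::-1].astype(np.float32)); b=cv2.boxPoints(r)
        b=np.array([onz(d,*p,.060)[:2] for p in b]); print(i,st[i],c[i],r,'\n',b.round(4)); 
        e=sorted(b,key=lambda p:np.dot(p,[.9,-.42])); P.append(((e[0]+e[1])/2,(e[2]+e[3])/2))
(a0,a1),(b0,b1)=P
print('rear mid',(a0+b0)/2,'front mid',(a1+b1)/2)
u=a1-a0;v=b1-b0;L=np.linalg.norm; w=u/L(u)+v/L(v); print('bisector yaw',np.arctan2(w[1],w[0]),L(u),L(v), 'rear sep',L(a0-b0),'front sep',L(a1-b1))
q=(a1+b1-a0-b0);print('midline yaw',np.arctan2(q[1],q[0]))
s0=onz(d,388*.7,213*.7,.051);p0=onz(d,429*.7,347*.7,.060)
q=p0-s0;print('spine end',s0,'pivot',p0,'yaw',np.arctan2(q[1],q[0]),L(q[:2]))
# tight crop
cv2.imwrite('pics/w1c.png',cv2.resize(im[125:265,200:360],(800,700),interpolation=cv2.INTER_CUBIC)[:600])
E
```

```text
1 [302 143  15  81 608] [309.16282895 182.86842105] ((309.0942687988281, 183.03689575195312), (80.66735076904297, 7.786073684692383), 84.80557250976562) 
 [[0.5434 0.2603]
 [0.5459 0.2672]
 [0.6217 0.2424]
 [0.6191 0.235 ]]
2 [236 164  45  72 708] [258.48728814 199.15254237] ((258.4309387207031, 198.83837890625), (79.75099182128906, 9.269048690795898), 59.2645149230957) 
 [[0.5369 0.192 ]
 [0.536  0.201 ]
 [0.6151 0.208 ]
 [0.6163 0.1986]]
rear mid [0.54054667 0.23011397] front mid [0.61804212 0.22099317]
bisector yaw -0.11679436014519898 0.07979852891744592 0.07951814620609127 rear sep 0.06775360391923882 front sep 0.03571244126986124
midline yaw -0.11715573106049106
spine end [0.53699307 0.23160554 0.051     ] pivot [0.63432873 0.21887388 0.06      ] yaw -0.13006326614456878 0.09816479435994142
```

View pics/w1c.png

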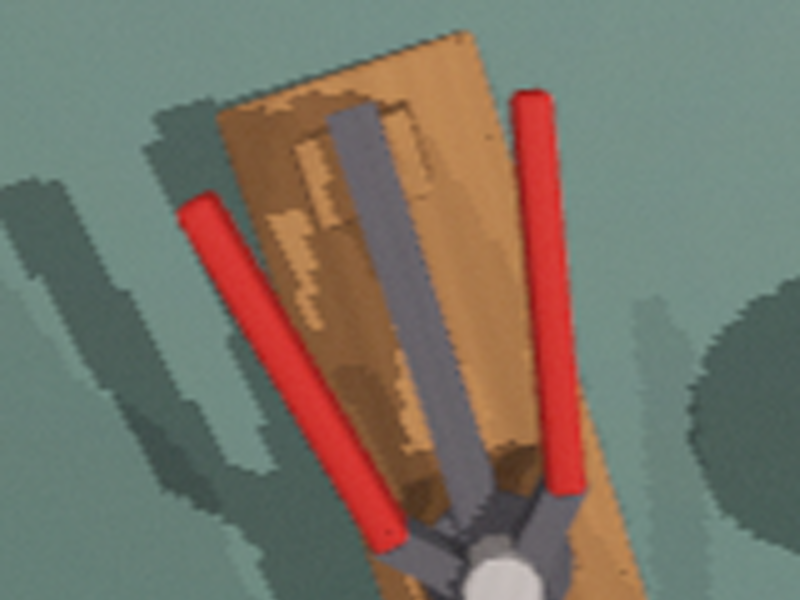

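Pivot ≈ (0.636, 0.219), pliers yaw ≈ −0.12. The lengths agree: spine end to pivot 98–100 mm, handles 80 mm. So the grip point is ≈ (0.591, 0.224, 0.056), which puts the TCP at z = 0.037 with a turn of +0.306.

Call:
carry_out --motion '[[[0.005, 0.001, -0.02], 0.1], [[0.01, 0.002, -0.05], 0.2], [[0.0105, 0.002, -0.08], 0.306], [[0.0105, 0.002, -0.11], 0.306], [[0.0105, 0.002, -0.14], 0.306], [[0.0105, 0.002, -0.165], 0.306], [[0.0105, 0.002, -0.18], 0.306], [[0.0105, 0.002, -0.186], 0.306], [[0.0105, 0.002, -0.186], 0.306], [[0.0105, 0.002, -0.186], 0.306]]'

```text
time: 2.7
position: [0.5928, 0.2233, 0.038]
tool_rot: [2.355, 2.079, 0.004]
ft_force: [1.2, 0.3, 0.5]
grip_width: 1.001
```

```bash
python3 - <<'E'
from h import *
d=grab('wrist','wrist2'); s=get_state(); print(s['time'],s['position'],s['tool_rot'],s['ft_force'])
cv2.imwrite('pics/w2.png',cv2.imread('pics/wrist2.png'))
E
```

```text
2.75 [0.59304755 0.22325696 0.03821774] [2.35490079 2.07832388 0.00430715] [0.71492727 0.25320392 0.52692211]
```

View pics/w2.png

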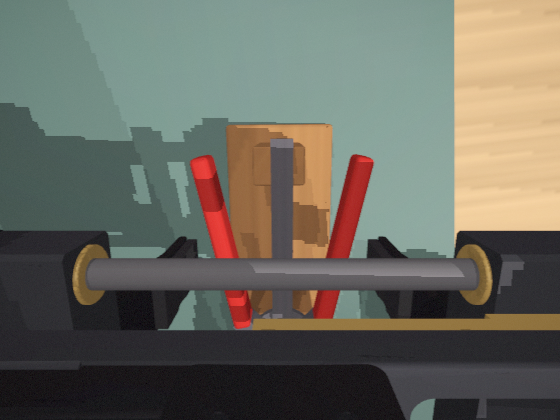

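The pliers are centred and parallel between the fingers: spine at column 282, its end at row 138. I'll note the axial offset and close.

```bash
python3 - <<'E'
from h import *
d=load('wrist2');a=onz(d,282,138,.051);b=onz(d,282,250,.051);print(a,b,np.arctan2(*(b-a)[1::-1]))
s=get_state();print('spine end behind tool mm',np.linalg.norm((s['position']-a)[:2])*1e3)
E
```

```text
[0.53313994 0.23097263 0.051     ] [0.58429052 0.22462615 0.051     ] -0.12344362571331371
spine end behind tool mm 60.4024316867438
```

Call:
carry_out --motion '[[[0, 0, 0], 0], [[0, 0, 0], 0], [[0, 0, 0], 0], [[0, 0, 0], 0], [[0, 0, 0], 0], [[0, 0, 0], 0], [[0, 0, 0], 0], [[0, 0, 0], 0]]' --grip 1 --squeeze 40

```text
time: 3.55
position: [0.5917, 0.2229, 0.0367]
tool_rot: [-2.355, -2.079, -0.0]
ft_force: [-2.2, 0.7, 2.7]
grip_width: 0.414
```

Call:
carry_out --motion '[[[0, 0, 0.01], 0], [[0, 0, 0.025], 0], [[0, 0, 0.05], 0], [[0, 0, 0.085], 0], [[0, 0, 0.12], 0], [[0, 0, 0.15], 0], [[0, 0, 0.16], 0], [[0, 0, 0.16], 0]]'

```text
time: 4.35
position: [0.5932, 0.2228, 0.1988]
tool_rot: [2.355, 2.077, 0.006]
ft_force: [-0.1, 1.1, -2.8]
grip_width: 0.414
```

```bash
python3 - <<'E'
from h import *
s=get_state(); print(s['time'],s['position'],s['tool_rot'],s['ft_force'],s['torque'],s['grip_width'])
ims=[]
for n in('wrist','side','scene'):
    d=grab(n,n+'3')
x,y,_=s['position']
def crop(t,P,w,k):
    d=load(t);u,v=proj(d,P).astype(int);u0,v0=max(u-w,0),max(v-w,0);print(t,u0,v0);return cv2.resize(d['pixels'][v0:v0+2*w,u0:u0+2*w],(400,400),interpolation=cv2.INTER_CUBIC)
P=(x+.07,y-.01,.2)
cv2.imwrite('pics/c3.png',np.hstack([crop('side3',P,50,8),crop('scene3',P,50,8)]))
E
```

```text
4.35 [0.5931798  0.22277375 0.19884917] [2.35492783 2.07728052 0.00646265] [-0.11529375  1.14087813 -2.84057386] [0.03204362 0.11365421 0.04361451] 0.4138378809016459
side3 263 87
scene3 311 159
```

View pics/c3.png

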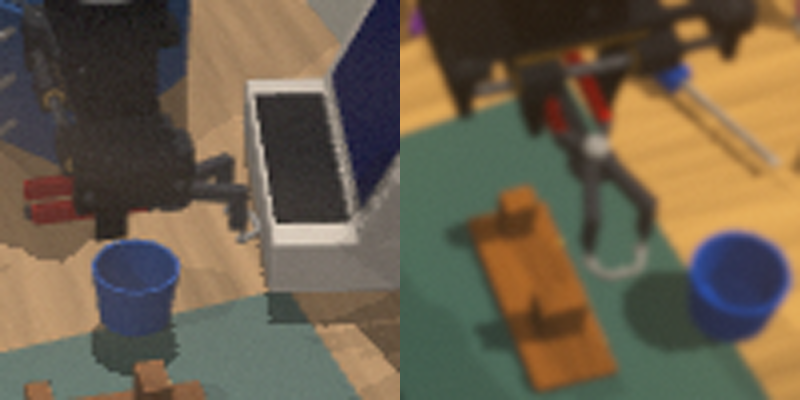

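The pliers lifted cleanly: the ring is spread, and in the scene crop the tips are at (590,250) and (645,230). Next I go past the spindle so the wrist camera looks straight down on it.

Call:
carry_out --motion '[[[0.005, -0.02, 0.01], 0], [[0.012, -0.05, 0.03], 0], [[0.022, -0.085, 0.05], 0], [[0.032, -0.12, 0.06], 0], [[0.042, -0.155, 0.06], 0], [[0.052, -0.19, 0.06], 0], [[0.062, -0.225, 0.06], 0], [[0.072, -0.26, 0.06], 0], [[0.082, -0.295, 0.06], 0], [[0.088, -0.32, 0.06], 0], [[0.09, -0.333, 0.06], 0], [[0.09, -0.337, 0.06], 0], [[0.09, -0.337, 0.06], 0], [[0.09, -0.337, 0.06], 0]]'

```text
time: 5.9
position: [0.682, -0.1118, 0.2562]
tool_rot: [-2.352, -2.081, -0.001]
ft_force: [0.0, -0.5, -1.5]
grip_width: 0.414
```

```bash
python3 - <<'E'
from h import *
s=get_state(); print(s['time'],s['position'],s['tool_rot'],s['ft_force'],s['grip_width'])
d=grab('wrist','wrist4')
u,v=proj(d,(.605,-.119,.06)).astype(int);print(u,v)
cv2.imwrite('pics/w4.png',cv2.resize(d['pixels'][:300],(800,429),interpolation=cv2.INTER_CUBIC))
E
```

```text
5.9 [ 0.68198569 -0.1118235   0.25624317] [-2.35158888e+00 -2.08075611e+00 -1.25852908e-03] [ 0.01081206 -0.47596163 -1.47728526] 0.41405726333849274
265 115
```

View pics/w4.png

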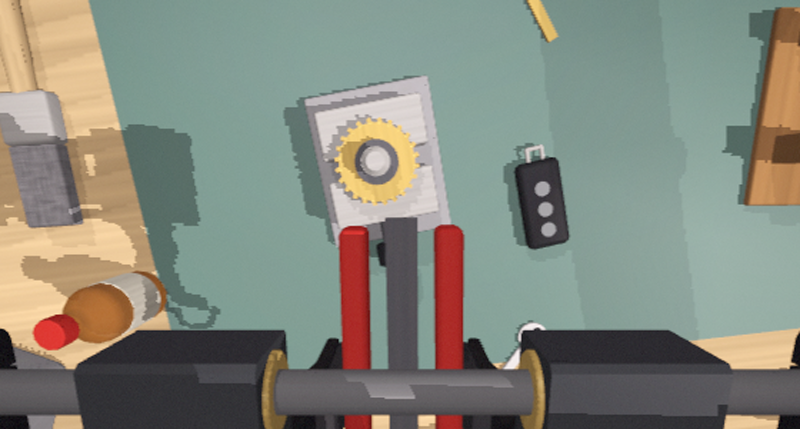

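Wrist view: the handles are parallel, so fully squeezed. The shaft is at about (375,160) in 800 scale, with the brass wheel around it and the spindle knob hidden under the spine. I'll measure its axis.

```bash
python3 - <<'E'
from h import *
d=load('wrist4');im=d['pixels'];hsv=cv2.cvtColor(im,cv2.COLOR_BGR2HSV)
m=((hsv[...,0]>15)&(hsv[...,0]<32)&(hsv[...,1]>90)).astype(np.uint8);z=np.zeros_like(m);z[75:150,222:302]=m[75:150,222:302]
pts=np.argwhere(z)[:,::-1].astype(np.float32)
c,r=cv2.minEnclosingCircle(pts);print('wheel',c,r,onz(d,*c,.054),'diam mm',2e3*r/335*(d['extrinsics'][2,3]-.054))
g=cv2.cvtColor(im,cv2.COLOR_BGR2GRAY)[90:136,238:288]; 
# hole contour inside the wheel = spacer disc, top .060
h=(z==0).astype(np.uint8);n,l,st,cc=cv2.connectedComponentsWithStats(h)
i=l[int(112),int(262)]; print('hole',st[i],cc[i]); 
p=np.argwhere(l==i)[:,::-1].astype(np.float32);c2,r2=cv2.minEnclosingCircle(p);print(c2,r2,onz(d,*c2,.06),2e3*r2/335*(d['extrinsics'][2,3]-.06))
# bright shaft end
b=((hsv[...,2]>120)&(hsv[...,1]<60)&(l==i)).astype(np.uint8);p=np.argwhere(b)[:,::-1].astype(np.float32);c3,r3=cv2.minEnclosingCircle(p);print('shaft',c3,r3,onz(d,*c3,.075),2e3*r3/335*(d['extrinsics'][2,3]-.075))
# spine end vs tool
o=onz(d,402*.7,218*.7,get_state()['position'][2]+.014);print('spine end',o,np.linalg.norm((o-get_state()['position'])[:2]))
E
```

```text
wheel (263.2740783691406, 112.37042999267578) 30.419536590576172 [ 0.60117852 -0.12079863  0.054     ] diam mm 66.03690953061592
hole [248  97  31  32 774] [263.17700258 112.73514212]
(263.3655090332031, 112.66374206542969) 16.02131462097168 [ 0.60174382 -0.12046994  0.06      ] 34.2063198376262
shaft (263.397216796875, 112.61666870117188) 15.799686431884766 [ 0.60235927 -0.11974931  0.075     ] 32.31823511333226
spine end [ 0.62841284 -0.10534059  0.27046732] 0.05404319936007236
```

Call:
carry_out --motion '[[[-0.015, 0, 0], 0], [[-0.045, 0.001, 0], 0], [[-0.08, 0.002, 0], 0], [[-0.115, 0.003, 0], 0], [[-0.145, 0.003, -0.01], 0], [[-0.165, 0.003, -0.035], 0], [[-0.172, 0.003, -0.065], 0], [[-0.173, 0.003, -0.095], 0], [[-0.173, 0.003, -0.12], 0], [[-0.173, 0.003, -0.13], 0], [[-0.173, 0.003, -0.13], 0], [[-0.173, 0.003, -0.13], 0], [[-0.173, 0.003, -0.13], 0]]'

```text
time: 7.25
position: [0.5103, -0.1114, 0.1282]
tool_rot: [2.354, 2.078, 0.003]
ft_force: [-0.1, 0.7, -1.9]
grip_width: 0.411
```

```bash
cat >> h.py <<'E'
def pair(k,out,P=(.6015,-.12,.08),w=35):
    s=get_state(); print(s['time'],s['position'],s['tool_rot'],s['ft_force'],s['grip_width'])
    o=[]
    for n in('side','scene'):
        d=grab(n,n+k);u,v=proj(d,P).astype(int);print(n,'origin',u-w,v-w,'scale',400/(2*w))
        o.append(cv2.resize(d['pixels'][v-w:v+w,u-w:u+w],(400,400),interpolation=cv2.INTER_CUBIC))
    cv2.imwrite(out,np.hstack(o))
E
python3 -c "
from h import *
pair('5','pics/c5.png')"
```

```text
7.25 [ 0.51027354 -0.11136396  0.12824802] [2.35375288 2.07763774 0.00341567] [-0.07812922  0.67586456 -1.94498536] 0.41128713175750553
side origin 303 224 scale 5.714285714285714
scene origin 194 223 scale 5.714285714285714
```

View pics/c5.png

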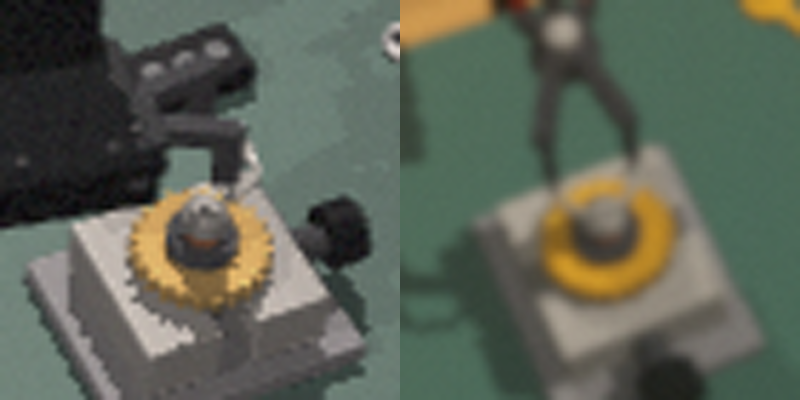

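Side crop: the spindle top is at (205,200), the near tip's lower end at (232,190). Scene crop: the tips end at (557,190) and (632,165), and the shaft is at (605,210). The ring itself is faint here, so I compare ring and spindle within the same fixed cameras, using the earlier frame with the ring over green.

```bash
python3 - <<'E'
from h import *
S5,D5,S3,D3=[load(t) for t in('scene5','side5','scene3','side3')]
u=np.array([.9926,-.1216,0]);n=np.array([.1216,.9926,0])
k=400/70
# near tip
t=tri([ray(D5,303+232/k,224+190/k),ray(S5,194+157/k,223+190/k)]);tcp=np.array([.5103,-.1114,.1282]);q=t-tcp
print('near tip rel tool mm: along',q@u*1e3,'lat',q@n*1e3,'z',q[2]*1e3)
o=onz(S5,194+232/k,223+165/k,t[2])-tcp;print('far tip',o@u*1e3,o@n*1e3)
# ring closed end in scene3
im=S3['pixels'][200:240,345:390];hsv=cv2.cvtColor(im,cv2.COLOR_BGR2HSV)
m=((hsv[...,1]<60)&(hsv[...,2]>105)).astype(np.uint8);c=max(cv2.findContours(m,cv2.RETR_EXTERNAL,cv2.CHAIN_APPROX_NONE)[0],key=len)[:,0]+[345,200]
tcp3=np.array([.5932,.2228,.1988]);w=np.array([onz(S3,*p,.1773)-tcp3 for p in c])
print('ring px',len(c),'along max',(w@u).max()*1e3,'lat',(w@n).min()*1e3,(w@n).max()*1e3,'expect 109')
# spindle brass wheel in scene5, side5
for nme,d,b in(('scene',S5,(215,250,250,285)),('side',D5,(320,250,355,282))):
    hs=cv2.cvtColor(d['pixels'],cv2.COLOR_BGR2HSV);m=(hs[...,0]>14)&(hs[...,0]<32)&(hs[...,1]>120);z=np.zeros(m.shape,np.uint8);z[b[1]:b[3],b[0]:b[2]]=m[b[1]:b[3],b[0]:b[2]]
    p=np.argwhere(z)[:,::-1].astype(np.float32);e=cv2.fitEllipse(cv2.convexHull(p));print(nme,'wheel',e,onz(d,*e[0],.0505), 'pred px',proj(d,(.6015,-.12,.0505)))
E
```

```text
near tip rel tool mm: along 96.78116198247525 lat -15.504539555505099 z -19.467209588736086
far tip 92.44855019229719 19.538832925951255
ring px 114 along max 138.85167900898725 lat -25.900953161559496 41.58765763178628 expect 109
scene wheel ((229.61810302734375, 264.687255859375), (20.26546859741211, 23.951812744140625), 74.0953369140625) [ 0.6015426  -0.12129288  0.0505    ] pred px [230.08093507 264.50881231]
side wheel ((337.4364929199219, 267.39892578125), (19.59742546081543, 23.676435470581055), 97.8193359375) [ 0.60162564 -0.12141848  0.0505    ] pred px [337.16080177 266.98794404]
```

The spindle axis agrees across three cameras, about (0.6015, −0.121). The ring mask was polluted by other grey pixels, so I'll look at the ring in that earlier frame, enlarged.

```bash
python3 - <<'E'
from h import *
S3,D3=load('scene3'),load('side3');u=np.array([.9926,-.1216,0]);tcp=np.array([.5932,.2228,.1988])
o=[]
for d in(S3,D3):
    c=proj(d,tcp+.0925*u+[0,0,-.0215]);print('pred eye',c,'closed end',proj(d,tcp+.109*u+[0,0,-.0215]));a,b=c.astype(int)-20;print('origin',a,b,'scale 10')
    o.append(cv2.resize(d['pixels'][b:b+40,a:a+40],(400,400),interpolation=cv2.INTER_NEAREST))
cv2.imwrite('pics/r3.png',np.hstack(o))
E
```

```text
pred eye [364.17424534 221.47217418] closed end [366.59328986 226.86098767]
origin 344 201 scale 10
pred eye [320.61677697 142.5262325 ] closed end [326.32837944 141.76978476]
origin 300 122 scale 10
```

View pics/r3.png

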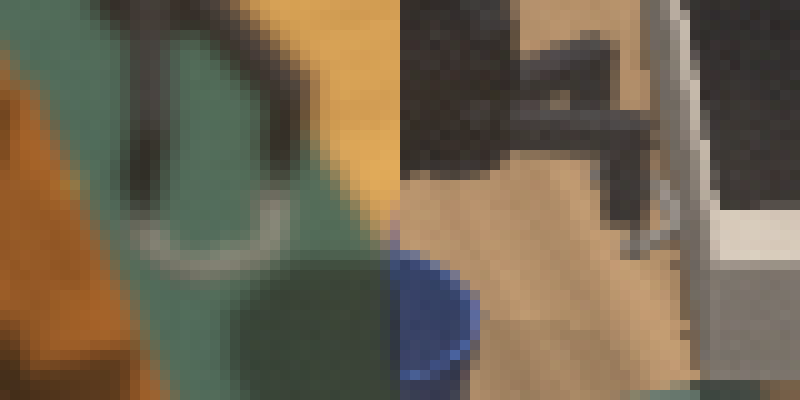

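Ring in the scene crop: limbs at (145,230) and (275,205), closed end's outer edge at about (210,277). Side crop: the ring's far edge is at (680,205), the near limb at (635,245). Converting these to the tool frame.

```bash
python3 - <<'E'
from h import *
S3,D3=load('scene3'),load('side3');u=np.array([.9926,-.1216,0]);n=np.array([.1216,.9926,0]);tcp=np.array([.5932,.2228,.1988])
def s(x,y): return 344+x/10-.5,201+y/10-.5
def e(x,y): return 300+(x-400)/10-.5,122+y/10-.5
for nm,p in(('L',(145,230)),('R',(275,205)),('end outer',(210,277)),('L outer',(130,232)),('R outer',(292,208))):
    q=onz(S3,*s(*p),.1773)-tcp;print(nm,'along %.1f lat %.1f'%(q@u*1e3,q@n*1e3))
for nm,p in(('near limb',(635,245)),('far edge',(682,205)),('bottom',(640,255))):
    q=onz(D3,*e(*p),.1773)-tcp;print('side',nm,'along %.1f lat %.1f'%(q@u*1e3,q@n*1e3))
q=tri([ray(S3,*s(145,225)),ray(D3,*e(635,243))])-tcp;print('near limb 3d',q@u*1e3,q@n*1e3,q[2]*1e3)
E
```

```text
L along 94.1 lat -16.7
R along 95.7 lat 16.6
end outer along 111.3 lat -6.3
L outer along 93.7 lat -20.4
R outer along 97.6 lat 20.3
side near limb along 94.8 lat -16.7
side far edge along 112.5 lat -1.8
side bottom along 94.9 lat -21.3
near limb 3d 94.1867122081646 -17.174262394167137 -19.86025089974558
```

Ring in the tool frame: laterally centred (±16.7), closed end at 111–112 mm, so the eye is about 94.3 mm ahead. The pose readings are noisy, so I'll average them while holding.

```bash
python3 - <<'E'
from h import *
A=[]
for i in range(14):
    eyes.get_image('side'); s=get_state(); r=s['tool_rot']; r=r*np.sign(r[0]); A.append([*s['position'],*r,*s['ft_force']])
A=np.array(A);print(A.mean(0).round(4),A.std(0).round(4))
m=A.mean(0);yaw=2*np.arctan2(m[4],m[3])-np.pi/2;u=np.array([np.cos(yaw),np.sin(yaw)]);print(yaw)
print('shift',np.array([.6015,-.1208])-.0943*u-m[:2],'dz to groove',.064+.0215-m[2])
E
```

```text
[ 5.0910e-01 -1.1140e-01  1.2680e-01  2.3554e+00  2.0783e+00  6.0000e-04
  1.0550e-01  1.9860e-01 -1.8274e+00] [2.000e-04 0.000e+00 4.000e-04 3.000e-04 3.000e-04 7.000e-04 7.471e-01
 3.193e-01 3.468e-01]
-0.12483079109625583
shift [-0.00117984  0.00236555] dz to groove -0.041311491495966024
```

Call:
carry_out --motion '[[[-0.0006, 0.0012, -0.006], 0], [[-0.0012, 0.0024, -0.014], 0], [[-0.0012, 0.0024, -0.019], 0], [[-0.0012, 0.0024, -0.019], 0], [[-0.0012, 0.0024, -0.019], 0], [[-0.0012, 0.0024, -0.019], 0]]'

```text
time: 8.65
position: [0.508, -0.1091, 0.1078]
tool_rot: [2.355, 2.078, 0.001]
ft_force: [0.2, 0.2, -1.4]
grip_width: 0.411
```

```bash
python3 - <<'E'
from h import *
pair('6','pics/c6.png',P=(.6015,-.1208,.075),w=20)
u=np.array([.9922,-.1248,0]);n=np.array([.1248,.9922,0])
s=get_state()
for t in('side','scene'):
    d=load(t+'6');e=np.array([.6015,-.1208,s['position'][2]-.0215]);print(t,'eye px',proj(d,e),'end',proj(d,e+.0165*u),'limbs',proj(d,e-.0167*n),proj(d,e+.0167*n),'shaft top',proj(d,(.6015,-.1208,.079)))
E
```

```text
8.65 [ 0.50800853 -0.10908127  0.1077701 ] [2.35537058e+00 2.07835922e+00 5.37274327e-04] [ 0.15888558  0.23775032 -1.3856632 ] 0.41120839792182545
side origin 318 240 scale 10.0
scene origin 208 239 scale 10.0
side eye px [338.44029263 257.93740718] end [344.963002   256.86268769] limbs [340.41397167 263.17462488] [336.50418194 252.79987824] shaft top [338.20007585 259.87729344]
scene eye px [228.48166691 257.70908158] end [229.77863414 263.15430203] limbs [222.06573789 259.20629717] [234.87382876 256.21741228] shaft top [228.7556547  259.15300724]
```

View pics/c6.png

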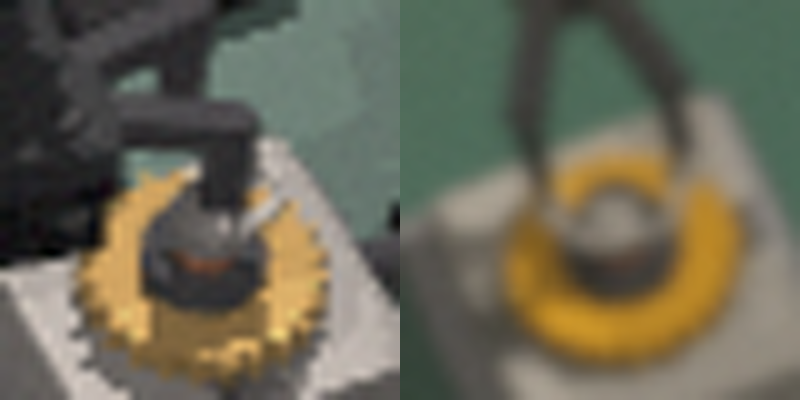

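Side crop: the near limb (240,230) and ring edge (275,205) sit around the shaft, whose spacer is centred at x≈205. Scene crop: limbs at (555,210) and (683,172) straddle the shaft at (618,215). That's about 1 mm off centre at most, so I descend slowly onto the shaft while watching the force.

Call:
carry_out --motion '[[[0, 0, -0.002], 0], [[0, 0, -0.004], 0], [[0, 0, -0.006], 0], [[0, 0, -0.008], 0], [[0, 0, -0.01], 0], [[0, 0, -0.012], 0], [[0, 0, -0.013], 0], [[0, 0, -0.013], 0], [[0, 0, -0.013], 0]]'

```text
time: 9.65
position: [0.5078, -0.109, 0.0946]
tool_rot: [2.356, 2.079, 0.0]
ft_force: [0.1, 0.2, -2.1]
grip_width: 0.415
```

```bash
cat > avg.py <<'E'
from h import *
A=[]
for i in range(10):
    eyes.get_image('side'); s=get_state(); r=s['tool_rot']; r=r*np.sign(r[0]); A.append([*s['position'],*r,*s['ft_force'],*s['torque']])
A=np.array(A);print(A.mean(0).round(4),A.std(0).round(3),s['grip_width'],s['time'])
E
python3 avg.py
```

```text
[ 5.0780e-01 -1.0900e-01  9.4700e-02  2.3556e+00  2.0786e+00  3.0000e-04
  2.3900e-01 -1.0900e-02 -2.1486e+00  3.6100e-02  5.3900e-02 -6.9000e-03] [0.    0.    0.    0.    0.    0.    0.332 0.36  0.445 0.041 0.014 0.018] 0.4085405598860637 10.15
```

No contact (force is just the weight), and the ring is around the shaft end. Continuing to groove height.

Call:
carry_out --motion '[[[0, 0, -0.0015], 0], [[0, 0, -0.003], 0], [[0, 0, -0.0045], 0], [[0, 0, -0.006], 0], [[0, 0, -0.0075], 0], [[0, 0, -0.0085], 0], [[0, 0, -0.009], 0], [[0, 0, -0.009], 0], [[0, 0, -0.009], 0]]'

```text
time: 11.05
position: [0.5078, -0.109, 0.0856]
tool_rot: [2.356, 2.079, 0.0]
ft_force: [-0.4, 0.4, -1.9]
grip_width: 0.414
```

```bash
python3 avg.py; python3 - <<'E'
from h import *
pair('7','pics/c7.png',P=(.6015,-.1208,.064),w=20)
u=np.array([.9922,-.1248,0]);n=np.array([.1248,.9922,0])
for t in('side','scene'):
    d=load(t+'7');e=np.array([.6015,-.1208,.064]);print(t,'eye',proj(d,e),'end',proj(d,e+.0165*u),'limbs',proj(d,e-.0167*n),proj(d,e+.0167*n))
E
```

```text
[ 5.0780e-01 -1.0900e-01  8.5600e-02  2.3556e+00  2.0786e+00  2.0000e-04
 -1.7440e-01 -1.4820e-01 -2.1950e+00  4.1500e-02  4.5700e-02 -1.7100e-02] [0.    0.    0.    0.    0.    0.    0.594 0.387 0.661 0.031 0.056 0.028] 0.4160433191018882 11.55
11.55 [ 0.507776   -0.10895465  0.08560515] [-2.35558758e+00 -2.07862932e+00 -2.19949724e-04] [ 0.69408952 -0.45200823 -1.88048479] 0.4160433191018882
side origin 317 243 scale 10.0
scene origin 209 242 scale 10.0
side eye [337.71732821 263.77575349] end [344.15714271 262.70392766] limbs [339.65829748 269.00044769] [335.81283103 258.64923471]
scene eye [229.30547426 262.0505764 ] end [230.589685   267.44868413] limbs [222.9834049  263.53419628] [235.60446001 260.57237363]
```

View pics/c7.png

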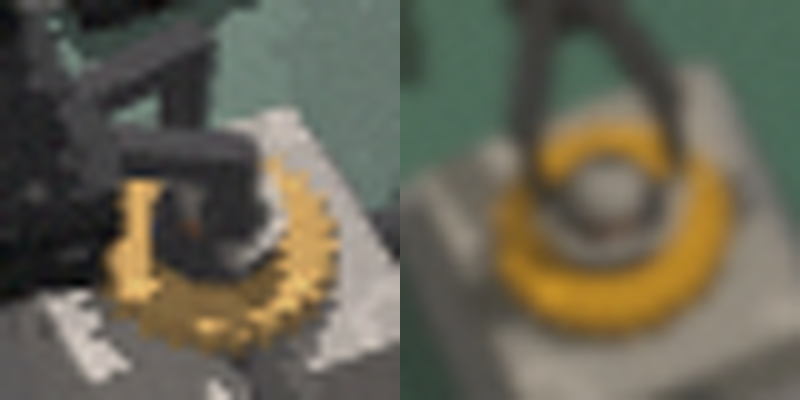

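The scene crop shows the ring going round the spindle from (550,225) through its closed end (612,262) to (675,215). I predicted the end at (621,260). The copper groove shows inside it, with the shaft at (610,195). The force is still only the tool's weight, so there is no bearing load. Handing in.

```bash
python3 -c "
from h import *
print(ticket.close_job(), get_state()['time'])"
```

```text
the job is handed in; nothing more can be done
the job is handed in; nothing more can be done
```

I took the red-handled pliers off the rest with the handles fully squeezed (40 N grip). I brought the open ring down over the shaft from above and handed in at about 11.6 s, still holding it at the groove. The hand-in gives no verdict.

**Last checks**
- **Height and level:** the TCP was at 85.6 mm, which puts the ring's centre plane at about 64 mm. The tool was upright.
- **Load:** the force was steady at about −2 N vertically, the same as when the pliers hung free, with almost none sideways. The ring was therefore not bearing on the spindle.
- **Squeeze:** the gripper opening held at about 0.41 throughout. That reads as 36 mm against the 38 mm given, but the handles looked parallel in the wrist picture.
- **Ring position:** the scene picture shows the ring all round the shaft, with its closed end within about 1 px (2–3 mm) of where I predicted.

**Disagreements**
- **Pliers slid in the grip:** they moved about 6 mm forward between the fingers as the handles closed. I re-measured and corrected for it.
- **Ring offset:** the cameras disagreed by 1–2 mm on how far the ring sits ahead of the tool, and I aimed between them.
- **Ring height:** one rough measurement put the ring about 1.6 mm higher than nominal. That is within the margin either side in the groove, so I did not change it.

I touched nothing else on the bench as far as the pictures and forces show, but I did not check the other items individually at the end.

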